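Vent the filling gun, fasten the pump's filter cover and hold it on its gasket

TASK

The filling pump has just had its filter changed: first vent the line by squeezing the trigger of the bench-mounted filling gun all the way in and letting it spring fully back out. Then fasten the pump's filter cover, which stands a little proud: turn its wing fastener clockwise, about a quarter turn (it goes easily if pushed down meanwhile), until the slot along the top of the wing lines up with the engraved line on the cover. Finish while still holding the cover pressed down flat against its frame with the gripper, so that the newly stuck gasket beds in, and leave the bottles, beaker and cap around them where they stand.

Things in the scene. Friction and masses are not known exactly. Their poses are not given: they have to be found in the camera images.
- filler: benchtop filling pump: white painted steel box 220 mm deep (x) x 260 mm wide (y), deck 130 mm high, fixed to the table. Origin: centre of its underside on the table; z up; its -x face (keypad, display, black knob) looks towards the robot. A raised aluminium frame on the deck, 8 mm high, carries the filter cover
- cover_line (a point): point on the cover's top face, on the fastener's axis; fixed to the cover. Its x axis runs along the engraved dark line on the cover (front to back, 3 mm wide, seen before and behind the fastener), z is up out of the cover. It is 143 mm above the table when the cover is flush, 150 mm when the cover rests free on its gasket. The cover's front edge lies 25 mm before it (-x)
- cover_front (a point): point on the cover's top face, 60 mm to the left (+y) of cover_line; a clear flat spot to press on. Same axes as cover_line. The cover is a stainless plate 155 mm (x) x 190 mm (y) x 5 mm, hinged along its rear (+x) edge 130 mm behind this point
- cover (a joint): hinge of the cover: 0 = flat on its frame (rigid stop), grows as the front rises. A foam gasket under it acts as a spring: free it rests at 0.054 rad (7 mm up at the fastener). Pressing at cover_front or the fastener takes 6 N to reach 0.023 rad (3 mm), 11 N to get flush, a little more to hold it. Fastened but not pressed it rises to 0.023 rad, where the cross-bar stops it
- fastener_wing (a point): centre of the fastener's wing, 20 mm above the cover's top face; turns with it: y along the wing and its slot, x across (the way to grip), z up. The wing is an aluminium bar 12 mm thick (x), 38 mm long (y), from 6 to 32 mm above the cover, on a stem of 23 mm diameter; a dark slot 3 mm wide, 12 mm deep runs along the middle of its top
- fastener (a joint): turn of the fastener, rad, growing clockwise from above. At 0 the wing lies across the engraved line; at 1.571 slot and line are parallel (fastened); stop at 1.82. Starts at 0.05 to 0.35. With the cover pushed down below 0.02 rad it turns easily (under 0.1 N m); not pushed, its hidden cross-bar meets the keeper at 0.45 and takes up to 0.4 N m to draw the cover down. Stays where left
- gun: filling gun fixed on a steel post, lying on its side. Origin on the table below the grip; z up. Barrel along y at x = +62 mm, 130 mm above the table, spout at the +y end over a drip tray 10 mm high. The black pistol grip, 26 mm thick (y), 114 to 146 mm above the table, points towards the robot: x from +50 to -77 mm, centred on y = 0
- trigger_pad (a point): outer (+y) face of the steel trigger at the place to squeeze, 60 mm from its hinge, 130 mm above the table; moves with it. The trigger is a bar 82 mm long, 8 mm thick, 19 mm high, beside the grip on its +y side, hinged at its barrel end. Squeezing moves this point 16 mm in the gun's -y direction, towards the grip
- grip_back (a point): point on the back (-y) face of the grip, opposite the trigger pad, 130 mm above the table. Over grip and trigger it is 57 mm here at rest and 41 mm with the trigger all the way in. Same axes as the gun
- trigger (a joint): angle of the trigger: 0 = out (rest), 0.27 rad = all the way in (stop); a spring returns it; 4 N at the pad at the beginning, 8 N at the end
- beaker: glass beaker, 68 mm diameter, 70 mm high, on the drip tray under the spout; origin under its centre; leave alone
- amber: amber glass bottle, 42 mm diameter, 80 mm high, behind the gun's grip (-y); origin under its centre; leave alone
- green: green glass bottle, 52 mm diameter, 105 mm high, behind the pump; origin under its centre; leave alone
- blue: dark blue glass bottle, 36 mm diameter, 68 mm high, before the pump; origin under its centre; leave alone
- spray: aluminium spray bottle with a clear cap, 40 mm diameter, 138 mm high, before the pump; origin under its centre; leave alone
- cap: black screw cap, 26 mm diameter, 18 mm high, on the table before the gun; origin under its centre; leave alone
- washbottle: white dispensing bottle with a cone tip, 72 mm diameter, 156 mm high, at the back between pump and gun; origin under its centre; leave alone

How it is judged:
By the outcome, as a careful person would: the job done as asked, in the order asked, and still so for the second after the job is handed in, while the arm keeps its last pose, push and grip.
It also fails if it takes over 54 s, if anything falls off the work surface, if the arm or the gripper's body presses on something with over 40 N, if the wrist force passes 120 N, or if a joint passes its speed limit or range.

ROBOT

A 6-joint arm with a two-finger parallel gripper is mounted at the origin on the work surface. World frame = base frame: x ahead of the robot, y to its left, z up, the work surface at z = 0. Lengths are in mm, angles in rad, forces in N, time in s.
With the tool pointing down it reaches from about 350 to 775 mm from the base axis. Payload 5.5 kg.
Tool frame: the origin (TCP) lies midway between the tips of the shut fingers; the grasp point (between the pads) lies ctrl.grip_point_offset behind it (ctrl.grip_point_offset is the distance from the TCP to the grasp point, in mm); z points along the fingers, y is the line along which they close (so a half turn about z gives the same grasp; the last joint's range is limited). The gripper opens to 85 mm and grips with 20 to 120 N. Pads are 22 mm wide; open, the fingers measure 114 mm over their backs; the gripper's body (76 mm by 85 mm) begins 54 mm behind the grasp point. The pads swing forward as they close: fully open they stand 13 mm farther back than shut.
Start: joints at [1.151, 0.313, 0.046, 1.304, 0, 1.431], TCP at [158.818, 552.674, 231.323] pointing down, gripper open.
Joint ranges: [-2.76, 2.76], [-0.86, 1.69], [-1.03, 1.26], [-2.2, 2.34], [-1.47, 1.5], [-3.14, 3.14]. Speed limits (rad/s): [2.57, 2.57, 3.14, 3.14, 3.14, 3.14].

INTERFACE

Orientations are given as [roll, pitch, yaw] about the fixed x, y, z axes, in that order (R = Rz(yaw) Ry(pitch) Rx(roll)).
In Python, from workcell import get_obs, grab_frame, ctrl, spotter gives the robot as it stands.
- The arm moves only by the shell command python3 -m crank 'ROWS' [OPENING] [FORCE]. ROWS is JSON, one flat list of numbers, 6 for each row, row after row: the shift along the tool's x, y, z in units of 25 mm (1.0 is 25 mm), then the turn, a rotation vector about the tool's x, y, z in units of 6 degrees (1.0 is 6 degrees). A call has 1 to 20 rows; each row is the pose to reach, as a shift and turn from the pose commanded when the call began, along the tool's axes at that moment; what a row does not reach only later rows make up. A row lasts 1/12 s, in which the tool goes at most 41.7 mm and 7.16 degrees, less where a joint would pass 70% of its speed; a pose out of reach is approached as far as the arm can. A call with a gripper value outside its range is refused whole. OPENING is the finger opening in mm, from 0 to 85.4, set as the call begins (- or left out, the last holds). The fingers move at their own pace and stop on an object; FORCE is the grip in N (left out, the last holds). Time passes only in rows, so rows that repeat a pose let the fingers close. It gives the time, the measured TCP pose, the force, the opening and the grip force at its end, in the units of the state.
- get_obs(): the state, without advancing time (a new reading comes with each control period).
- grab_frame(name): name is "scene" or "top"; returns a dict with "color" (400x640x3 uint8, red, green, blue), "camera_matrix" (3x3 intrinsics, pixels), "D" ([k1, k2, p1, p2, k3] as OpenCV has them; the pictures are not rectified), "xyz" and "attitude" of the camera in the world. Camera axes: x right, y up, looking along -z (the intrinsics and any distortion apply to the point x, -y, -z); pixel columns grow to the right and rows downward; lengths in mm; the calibration is good to about 2 mm. A picture is of the moment at which its call begins. There is no depth.
- ctrl.hand_in(): hands the job in; it is judged then, once.
Trained networks look in a picture, given as the dict that the camera call returned (one of the last four; its "shot" number tells which), for a name from the list of things; names that differ only in an ending like _2 or _b are one class to them, and where a whole thing is asked for, a point or a joint stands for the part that bears it (a point fixed in the world has none). Each returns a list of dicts, best first, with "conf" (0 to 1); they miss things now and then, are a little off and sometimes report something else, mostly with a low value. They report only what shows in the picture. A call takes as long as a camera call.
- spotter.look_for(target, picture): "position" ([x, y, z] in mm, in world coordinates, good to about 4 mm: the middle of the surface that is visible of it).
- spotter.silhouettes(target, picture): "pixels" (400x640 bool, what is visible of it).
- spotter.mark_of(target, picture): "position" ([x, y, z] in mm, in world coordinates, good to about 4 mm: a listed point, or the origin of a listed thing).
The state is a dict: "time": time; "joint_positions": joint angles; "joint_velocities": joint speeds; "joint_torque": joint torques, N m; "position": TCP position; "eef_rot": TCP orientation; "ft_force": force on the tool from outside, world axes, zero at the start; "torque": the same for the moment, N m; "width": opening from 0.0 (shut) to 1.0 (fully open); "finger_force": force on a finger pad.
Only numpy, scipy, OpenCV 4.12 (cv2) and the standard library are available. Lean on these libraries where they do the work, as an engineer would, in place of code of your own. Each camera call takes 0.05 s, during which the arm holds its last target. There are 200 camera calls.

## Working session

There is one attempt and no reset: what is moved stays moved. The work goes in short steps, Python scripts to look and compute and a shell command to move; the robot and the scene stay as the last step left them, time stands still between calls to the robot, and variables do not carry over. Pictures are saved under pics/ and viewed, at most 10 in all, crops included, and the job is handed in when it is done.

```bash
mkdir -p pics; cat > h.py <<'E'
import numpy as np, cv2
from workcell import get_obs, grab_frame, ctrl, spotter
from scipy.spatial.transform import Rotation as R
def save(p,n): cv2.imwrite('pics/'+n,p['color'][:,:,::-1])
def Rt(a): 
    a=np.array(a,float); return a if a.shape==(3,3) else R.from_euler('xyz',a).as_matrix()
def ray(p,uv):
    q=cv2.undistortPoints(np.array([[uv]],float),p['camera_matrix'],np.array(p['D']))[0,0]
    return np.array(p['xyz'],float),Rt(p['attitude'])@np.array([q[0],-q[1],-1])
def atz(p,uv,z):
    o,d=ray(p,uv); return o+d*(z-o[2])/d[2]
def proj(p,X):
    c=Rt(p['attitude']).T@(np.array(X,float)-p['xyz']); c=np.array([c[0],-c[1],-c[2]])
    return cv2.projectPoints(c[None],np.zeros(3),np.zeros(3),np.array(p['camera_matrix'],float),np.array(p['D'],float))[0][0,0]
def rel(pos,yaw=None,o=None):
    # shift of tool to world TCP pos in tool units
    o=o or get_obs(); T=Rt(o['eef_rot']); return T.T@(np.array(pos)-o['position'])/25
E
python3 - <<'E'
from h import *
np.set_printoptions(precision=1,suppress=True)
o=get_obs(); print(o['position'],o['eef_rot'],ctrl.grip_point_offset,o['width'])
for n in['scene','top']:
    p=grab_frame(n); save(p,n+'0.png'); print(n,np.array(p['xyz']),p['attitude'])
    for t in['filler','cover_line','cover_front','fastener_wing','gun','trigger_pad','grip_back','beaker','amber','green','blue','spray','cap','washbottle']:
        print(t,[(np.array(r['position']),round(r['conf'],2)) for r in spotter.mark_of(t,p)[:2]])
E
```

```text
[158.6 552.1 230.4] [-3.1 -0.   2.9] 18.700000000000003 0.9974716898624689
scene [ 597.5  806.3 1345.7] [0.6 0.  3. ]
filler [(array([ 474.5, -192.9,  171.5]), 0.71)]
cover_line [(array([ 470.5, -191.8,  150. ]), 0.74)]
cover_front [(array([ 483.1, -130.8,  149.5]), 0.82)]
fastener_wing [(array([ 472. , -192.1,  171.5]), 0.63)]
gun [(array([517.1, 202. ,  -1. ]), 0.56)]
trigger_pad [(array([377.6, -92.7,  -3.1]), 0.68), (array([476.8, 243. , 133.2]), 0.59)]
grip_back []
beaker [(array([542.3, 344.1,   9.2]), 0.79), (array([516.3, 201.5,   0.2]), 0.63)]
amber [(array([538.4, 110.2,   1.3]), 0.8)]
green [(array([ 649. , -303.9,   -2.5]), 0.95), (array([ 342.3, -225.3,    3.1]), 0.69)]
blue [(array([380.6, -89.9,  -2.5]), 0.77), (array([414. , 246. ,  -1.8]), 0.32)]
spray [(array([ 342.7, -227.2,    5.2]), 0.91)]
cap [(array([414.7, 249.5,  -3.1]), 0.55)]
washbottle [(array([731.9, -18.5,   0.5]), 0.96)]
top [ 357.6   29.7 1240.7] [ 0.2 -0.  -1.6]
filler [(array([ 514.8, -203.3,   -3.8]), 0.81)]
cover_line [(array([ 470.9, -191.1,  149.6]), 0.57)]
cover_front [(array([ 481.4, -137.6,  145.1]), 0.9)]
fastener_wing [(array([ 473.5, -191.9,  167.7]), 0.48), (array([ 468.4, -187.4,  148.8]), 0.23)]
gun [(array([510.5, 210.1,   2.2]), 0.71), (array([ 471. , -190.8,  148.5]), 0.47)]
trigger_pad [(array([474.2, 243.8, 128.3]), 0.55), (array([495. , 185.8, 126.9]), 0.55)]
grip_back [(array([493.8, 186.8, 129.8]), 0.71)]
beaker [(array([542.8, 346.4,   7.1]), 0.85), (array([375.8, -93.8,   1.2]), 0.29)]
amber [(array([536.8, 112.5,  -0.4]), 0.55)]
green [(array([ 650.5, -298.4,    1.3]), 0.8), (array([546.3, 347.7,   6.7]), 0.62)]
blue [(array([375.6, -94.1,  -0.4]), 0.67)]
spray [(array([ 344.3, -220.1,    1.6]), 0.54)]
cap [(array([410.5, 243. ,   0.6]), 0.45)]
washbottle [(array([407.9, 242.6,   1.8]), 0.37)]
```

View pics/scene0.png

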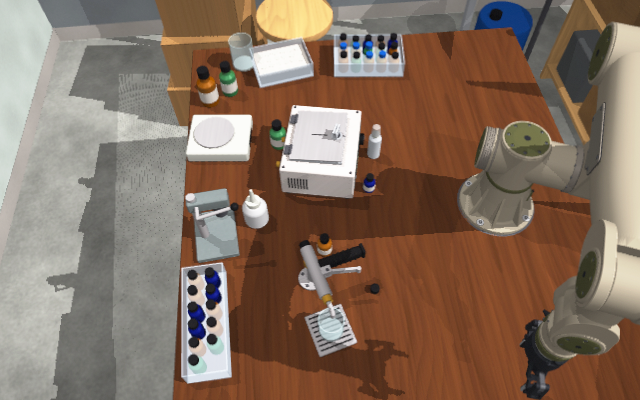

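View pics/top0.png

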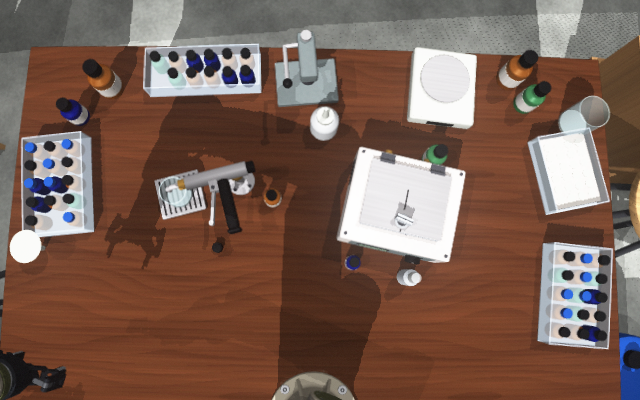

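```bash
python3 - <<'E'
from h import *
np.set_printoptions(precision=1,suppress=True)
p=grab_frame('top'); c=p['color'][:,:,::-1]
a=cv2.resize(c[150:250,150:280],None,fx=6,fy=6,interpolation=cv2.INTER_CUBIC); cv2.imwrite('pics/gun.png',a)
a=cv2.resize(c[145:265,335:470],None,fx=5,fy=5,interpolation=cv2.INTER_CUBIC); cv2.imwrite('pics/pump.png',a)
s=grab_frame('scene')
for q in (p,s):
  for t in['trigger_pad','grip_back','gun','fastener_wing','cover_line','cover_front','filler']:
    m=spotter.mark_of(t,q); print(t,[(np.array(r['position']),round(r['conf'],2)) for r in m[:3]])
E
```

```text
trigger_pad [(array([477.5, 241.7, 130.6]), 0.58)]
grip_back [(array([492.7, 184.7, 127.1]), 0.83)]
gun [(array([513.2, 208.4,  -1.3]), 0.59)]
fastener_wing [(array([ 473.5, -190.3,  169. ]), 0.55), (array([538.2, 112.8,  -3.8]), 0.39)]
cover_line [(array([ 471.1, -187.6,  151.7]), 0.6)]
cover_front [(array([ 483.5, -133.8,  142.4]), 0.76)]
filler [(array([ 515.9, -201.1,    2.8]), 0.69)]
trigger_pad [(array([478.9, 240.7, 132.5]), 0.56)]
grip_back [(array([494.6, 187.1, 132.4]), 0.93)]
gun [(array([517.1, 205.3,  -3. ]), 0.74)]
fastener_wing [(array([ 473.1, -192.5,  171.4]), 0.52)]
cover_line [(array([ 472.2, -188.8,  150.5]), 0.72), (array([ 472.6, -194.5,  171.9]), 0.28)]
cover_front [(array([ 483.7, -130.2,  147.8]), 0.74)]
filler [(array([ 647.9, -299.8,   -2.5]), 0.44)]
```

View pics/gun.png

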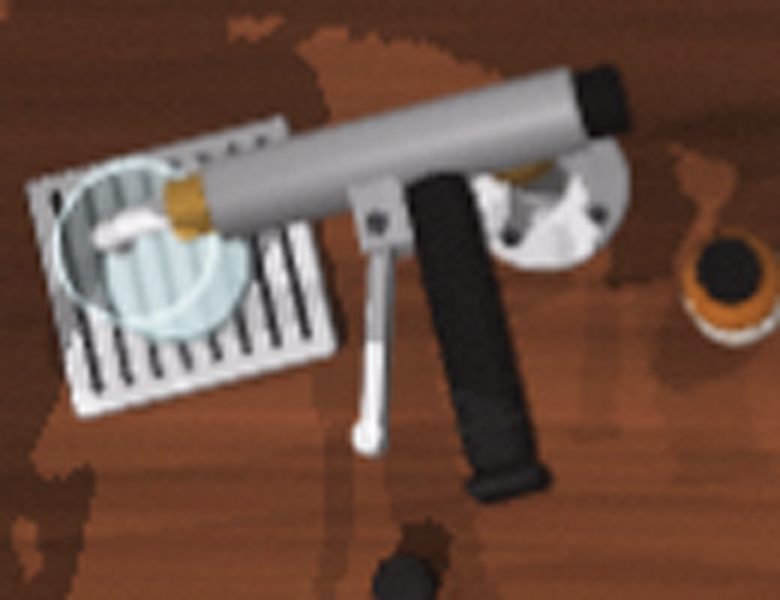

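View pics/pump.png

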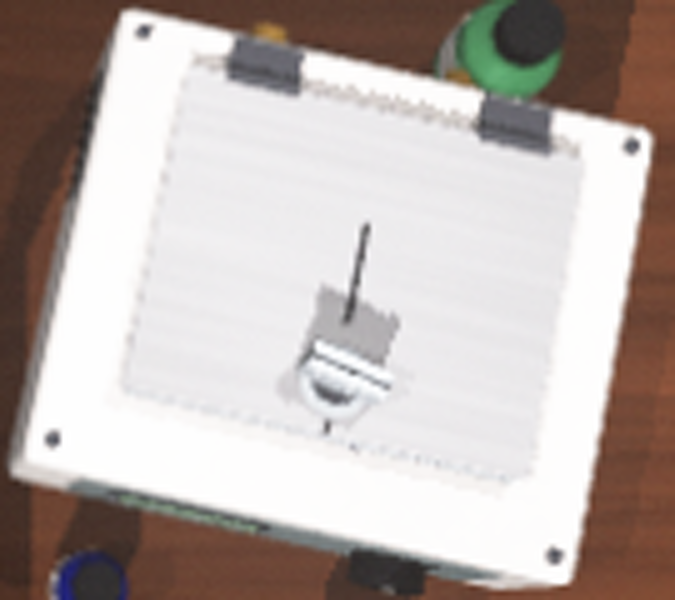

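```bash
python3 - <<'E'
from h import *
np.set_printoptions(precision=1,suppress=True)
p=grab_frame('top')
g=lambda x,y:(150+x/6,150+y/6); k=lambda x,y:(335+x/5,145+y/5)
def seg(n,a,b,z):
    A,B=atz(p,a,z),atz(p,b,z); d=B-A; print(n,A,B,np.hypot(*d[:2]),np.degrees(np.arctan2(d[1],d[0])))
seg('grip',g(508,470),g(442,190),146)
seg('barrel',g(578,98),g(210,205),140)
seg('trig',g(370,440),g(378,225),139)
seg('slot',k(392,387),k(315,342),182)
seg('line',k(327,430),k(367,225),150)
seg('deckL',k(15,470),k(125,12),130)
seg('deckR',k(572,580),k(650,135),130)
o=get_obs(); print(o['eef_rot'],o['joint_positions']); print(Rt(o['eef_rot']))
E
```

```text
grip [446.2 182.7 146. ] [551.8 211.7 146. ] 109.54403366752783 15.403674684293723
barrel [589.5 162.2 140. ] [545.5 301.2 140. ] 145.73831563695865 107.58632608768963
trig [457.1 236.1 139. ] [539.1 236.7 139. ] 82.01910897832266 0.46246026988817823
slot [ 462.7 -211.8  182. ] [ 482.  -177.9  182. ] 39.00388306801797 60.34023167215369
line [ 446.  -189.3  150. ] [ 539.8 -208.7  150. ] 95.7582312129365 -11.7277389283858
deckL [427.3 -50.2 130. ] [ 642.1 -100.3  130. ] 220.5421755394371 -13.126964275092092
deckR [ 380.4 -306.   130. ] [ 588.6 -348.9  130. ] 212.55704540997644 -11.622311179480862
[ 3.1 -0.   2.9] [1.2 0.3 0.  1.3 0.  1.4]
[[-1.   0.3  0. ]
 [ 0.3  1.   0. ]
 [ 0.   0.  -1. ]]
```

```bash
cat >> h.py <<'E'
def go(pos,yaw_y,o=None):
    "rows values to world TCP pos with tool down, tool y at yaw_y deg"
    o=o or get_obs(); T=Rt(o['eef_rot']); a=np.radians(yaw_y)
    y=np.array([np.cos(a),np.sin(a),0]); z=np.array([0,0,-1.]); G=np.c_[np.cross(y,z),y,z]
    rv=R.from_matrix(T.T@G).as_rotvec(degrees=True)/6
    print('go',np.round(T.T@(np.array(pos)-o['position'])/25,2),np.round(rv,2))
def st():
    o=get_obs(); T=Rt(o['eef_rot']); print('t',round(o['time'],2),'p',np.round(o['position'],1),'yawy',np.round(np.degrees(np.arctan2(T[1,1],T[0,1])),1),'tilt',np.round(T[:,2],3),'F',np.round(o['ft_force'],1),'M',np.round(o['torque'],2),'w',round(o['width']*85.4,1),'ff',np.round(o['finger_force'],1),'j',np.round(o['joint_positions'],2)); return o
E
python3 -c "
from h import *
o=st(); go([485.3,214.3,205],106,o)"
```

```text
t 2.35 p [158.8 552.7 231.3] yawy 74.0 tilt [ 0.  0. -1.] F [ 0.3  0.2 -0. ] M [-0.02  0.   -0.01] w 85.5 ff 0.0 j [1.15 0.31 0.05 1.3  0.   1.43]
go [-16.29  -9.4    1.05] [ 0.    0.   -5.34]
```

```bash
python3 -m crank '[-16.29,-9.4,1.05,0,0,-5.34,-16.29,-9.4,1.05,0,0,-5.34,-16.29,-9.4,1.05,0,0,-5.34,-16.29,-9.4,1.05,0,0,-5.34,-16.29,-9.4,1.05,0,0,-5.34,-16.29,-9.4,1.05,0,0,-5.34,-16.29,-9.4,1.05,0,0,-5.34,-16.29,-9.4,1.05,0,0,-5.34,-16.29,-9.4,1.05,0,0,-5.34,-16.29,-9.4,1.05,0,0,-5.34,-16.29,-9.4,1.05,0,0,-5.34,-16.29,-9.4,1.05,0,0,-5.34,-16.29,-9.4,1.05,0,0,-5.34,-16.29,-9.4,1.05,0,0,-5.34,-16.29,-9.4,1.05,0,0,-5.34,-16.29,-9.4,1.05,0,0,-5.34]' 85 25; python3 - <<'E'
from h import *
o=st(); go([485.3,214.3,108],106,o)
p=grab_frame('scene'); c=p['color'][:,:,::-1]
u=proj(p,[485,214,140]).astype(int); print(u)
a=c[u[1]-60:u[1]+60,u[0]-80:u[0]+80]; cv2.imwrite('pics/hov.png',cv2.resize(a,None,fx=5,fy=5,interpolation=cv2.INTER_CUBIC))
E
```

```text
time: 3.68
position: [484.5, 215.1, 205.1]
eef_rot: [3.141, -0.0, -2.861]
ft_force: [-0.4, 0.5, -0.6]
width: 0.995
finger_force: 0.0
t 3.68 p [484.5 215.1 205.1] yawy 106.1 tilt [-0.  0. -1.] F [-0.4  0.5 -0.6] M [-0.05 -0.04  0.03] w 85.0 ff 0.0 j [ 0.27  0.24 -0.12  1.21  0.   -0.01]
go [-0.02 -0.04  3.89] [ 0.   -0.    0.01]
[347 259]
```

View pics/hov.png

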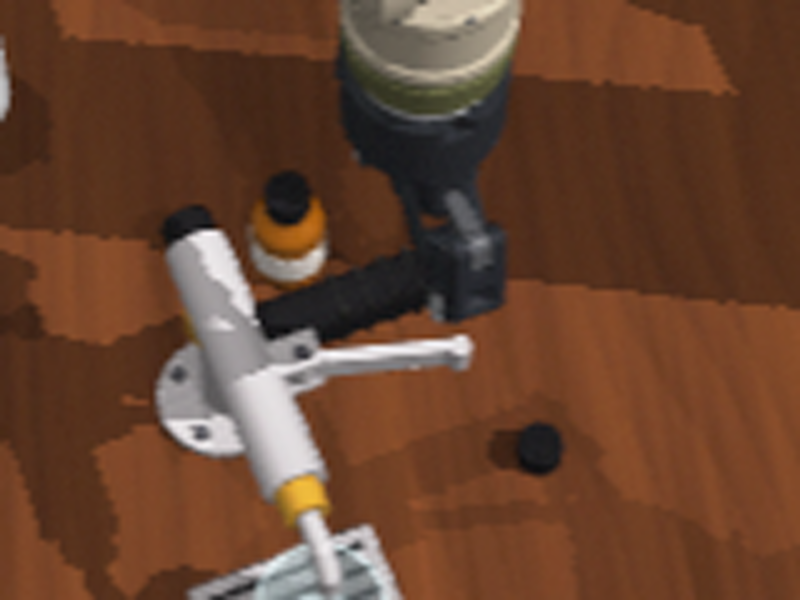

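The hover view shows the left finger at (465,265), with the grip at (350,290) and the trigger at (390,358). The gripper is high, so parallax shifts it up the picture, and this fits the target. Descending.

```bash
python3 -m crank '[0,-0.03,1.3,0,0,0,0,-0.03,2.6,0,0,0,0,-0.03,3.1,0,0,0,0,-0.03,3.5,0,0,0,0,-0.03,3.89,0,0,0,0,-0.03,3.89,0,0,0,0,-0.03,3.89,0,0,0]' 85 25; python3 - <<'E'
from h import *
o=st()
E
```

```text
time: 4.32
position: [485.6, 214.1, 108.2]
eef_rot: [3.142, 0.0, -2.861]
ft_force: [-0.4, -0.1, -0.2]
width: 0.996
finger_force: 0.0
t 4.32 p [485.6 214.1 108.2] yawy 106.1 tilt [ 0.  0. -1.] F [-0.4 -0.1 -0.2] M [-0.01 -0.04 -0.01] w 85.0 ff 0.0 j [ 0.26  0.3  -0.29  0.98  0.   -0.02]
```

```bash
python3 -m crank '[0,-0.1,0,0,0,0,0,-0.2,0,0,0,0,0,-0.32,0,0,0,0,0,-0.32,0,0,0,0,0,-0.32,0,0,0,0,0,-0.32,0,0,0,0]' 50 25; python3 -c "
from h import *
st()"
```

```text
time: 4.82
position: [488.3, 207.0, 109.1]
eef_rot: [3.139, 0.002, -2.862]
ft_force: [-1.8, 4.6, 4.0]
width: 0.585
finger_force: 3.0
t 4.82 p [488.3 207.  109.1] yawy 106.0 tilt [ 0.001  0.003 -1.   ] F [-1.8  4.6  4. ] M [ 1.13  0.49 -0.03] w 50.0 ff 3.0 j [ 0.25  0.3  -0.29  0.98  0.   -0.03]
```

```bash
python3 -m crank '[0,0,0,0,0,0,0,0,0,0,0,0,0,0,0,0,0,0,0,0,0,0,0,0,0,0,0,0,0,0,0,0,0,0,0,0]' 34 30; python3 - <<'E'
from h import *
st()
p=grab_frame('top'); 
u=proj(p,[485,214,140]).astype(int)
m=spotter.mark_of('trigger_pad',p); print([(np.round(r['position'],1),r['conf']) for r in m])
E
```

```text
time: 5.32
position: [488.5, 206.3, 109.3]
eef_rot: [3.141, 0.002, -2.862]
ft_force: [-2.7, 2.2, 4.9]
width: 0.467
finger_force: 33.3
t 5.32 p [488.5 206.3 109.3] yawy 106.0 tilt [ 0.002  0.002 -1.   ] F [-2.7  2.2  4.9] M [0.64 0.48 0.04] w 39.9 ff 33.3 j [ 0.25  0.29 -0.29  0.98  0.   -0.03]
[]
```

```bash
python3 -m crank '[0,0,0,0,0,0,0,0,0,0,0,0,0,0.16,0,0,0,0,0,0.32,0,0,0,0,0,0.32,0,0,0,0,0,0.32,0,0,0,0,0,0.32,0,0,0,0]' 85 30; python3 -m crank '[0,0,-1.3,0,0,0,0,0,-2.6,0,0,0,0,0,-4,0,0,0,0,0,-5,0,0,0,0,0,-5,0,0,0,0,0,-5,0,0,0]' 85; python3 - <<'E'
from h import *
np.set_printoptions(precision=1,suppress=True)
o=st()
for n in('top','scene'):
  p=grab_frame(n)
  for t in ['trigger_pad','fastener_wing','cover_line','cover_front']:
    m=spotter.mark_of(t,p); print(t,[(np.round(r['position'],1),round(r['conf'],2)) for r in m[:2]])
  c=p['color'][:,:,::-1]
  if n=='scene':
    u=proj(p,[485,214,140]).astype(int); a=c[u[1]-60:u[1]+60,u[0]-80:u[0]+80]; cv2.imwrite('pics/rel.png',cv2.resize(a,None,fx=5,fy=5))
E
```

```text
time: 6.0
position: [485.6, 213.4, 107.9]
eef_rot: [-3.141, 0.0, -2.862]
ft_force: [0.7, 0.6, 0.6]
width: 0.993
finger_force: 0.0
time: 6.5
position: [486.7, 213.7, 234.5]
eef_rot: [-3.141, 0.004, -2.862]
ft_force: [-0.0, 0.1, 0.1]
width: 0.994
finger_force: 0.0
t 6.5 p [486.7 213.7 234.5] yawy 106.0 tilt [ 0.  0. -1.] F [-0.   0.1  0.1] M [-0.  0. -0.] w 84.9 ff 0.0 j [ 0.3  0.2 -0.1  1.3 -0.  -0. ]
trigger_pad [(array([474.9, 242.5, 130.3]), 0.61)]
fastener_wing [(array([ 474.2, -192.6,  169.9]), 0.52)]
cover_line [(array([ 466.4, -188.5,  150.8]), 0.77), (array([476.4, 241.4, 126.9]), 0.42)]
cover_front [(array([ 483.4, -134.8,  146.5]), 0.78), (array([493.9, 187.4, 131.1]), 0.7)]
trigger_pad [(array([477. , 241.1, 130.6]), 0.56)]
fastener_wing [(array([ 473.3, -190. ,  167.8]), 0.5)]
cover_line [(array([ 473.1, -189.6,  148.1]), 0.73)]
cover_front [(array([ 480.3, -132. ,  150.9]), 0.72)]
```

View pics/rel.png

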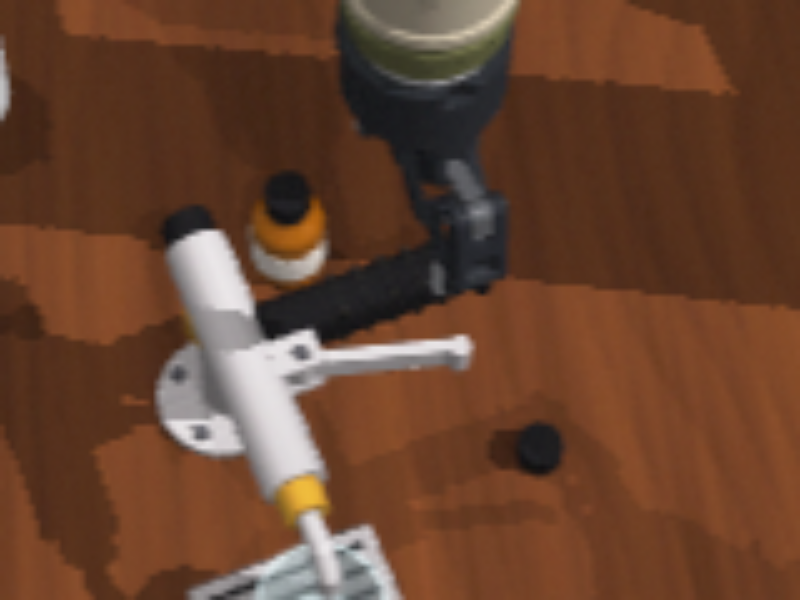

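```bash
python3 -c "
from h import *
o=st(); go([472.5,-191.5,225],150.3,o)"
```

```text
t 7.0 p [485.3 213.6 232.3] yawy 106.0 tilt [-0.001 -0.    -1.   ] F [ 0.4  0.9 -0.8] M [ 0.02 -0.04  0.05] w 85.0 ff 0.0 j [ 0.26  0.23 -0.07  1.28  0.   -0.02]
go [  4.96 -15.43   0.29] [ 0.   -0.01 -7.38]
```

```bash
python3 -m crank '[4.96,-15.43,0.3,0,0,-7.38,4.96,-15.43,0.3,0,0,-7.38,4.96,-15.43,0.3,0,0,-7.38,4.96,-15.43,0.3,0,0,-7.38,4.96,-15.43,0.3,0,0,-7.38,4.96,-15.43,0.3,0,0,-7.38,4.96,-15.43,0.3,0,0,-7.38,4.96,-15.43,0.3,0,0,-7.38,4.96,-15.43,0.3,0,0,-7.38,4.96,-15.43,0.3,0,0,-7.38,4.96,-15.43,0.3,0,0,-7.38,4.96,-15.43,0.3,0,0,-7.38,4.96,-15.43,0.3,0,0,-7.38,4.96,-15.43,0.3,0,0,-7.38]' 50 60; python3 - <<'E'
from h import *
np.set_printoptions(precision=1,suppress=True)
o=st(); go([472.5,-191.5,162],150.3,o)
for n in('top','scene'):
  p=grab_frame(n)
  for t in ['fastener_wing','cover_line']:
    m=spotter.mark_of(t,p); print(t,[(np.round(r['position'],1),round(r['conf'],2)) for r in m[:2]])
E
```

```text
time: 8.17
position: [472.5, -190.8, 225.1]
eef_rot: [3.141, 0.001, -2.09]
ft_force: [-0.3, 0.4, -0.4]
width: 0.585
finger_force: 0.0
t 8.17 p [ 472.5 -190.8  225.1] yawy 150.3 tilt [-0.  0. -1.] F [-0.3  0.4 -0.4] M [-0.  0. -0.] w 50.0 ff 0.0 j [-0.5  0.2 -0.1  1.2  0.  -1.6]
go [ 0.  -0.   2.5] [ 0.  0. -0.]
fastener_wing [(array([ 474. , -191.4,  167.8]), 0.65)]
cover_line [(array([ 468.5, -188.5,  148.9]), 0.73)]
fastener_wing [(array([ 470.5, -195.4,  168.1]), 0.45)]
cover_line [(array([ 469.9, -187.2,  148.6]), 0.79)]
```

```bash
python3 -m crank '[0,0,1.2,0,0,0,0,0,2,0,0,0,0,0,2.5,0,0,0,0,0,2.5,0,0,0,0,0,2.5,0,0,0]' 50 20;  python3 -c "
from h import *
st()"; python3 -m crank '[0,0,0,0,0,0,0,0,0,0,0,0,0,0,0,0,0,0,0,0,0,0,0,0,0,0,0,0,0,0,0,0,0,0,0,0]' 6 20; python3 -c "
from h import *
st()"
```

```text
time: 8.88
position: [472.4, -190.6, 162.5]
eef_rot: [3.14, 0.0, -2.089]
ft_force: [0.8, 0.7, -0.2]
width: 0.585
finger_force: 0.0
t 8.88 p [ 472.4 -190.6  162.5] yawy 150.3 tilt [-0.001  0.001 -1.   ] F [ 0.8  0.7 -0.2] M [-0.07 -0.02 -0.02] w 50.0 ff 0.0 j [-0.54  0.22 -0.25  1.1   0.   -1.59]
time: 9.38
position: [472.2, -190.6, 162.9]
eef_rot: [3.14, 0.001, -2.089]
ft_force: [-3.0, 3.7, 1.8]
width: 0.141
finger_force: 20.2
t 9.38 p [ 472.2 -190.6  162.9] yawy 150.3 tilt [-0.001  0.001 -1.   ] F [-3.   3.7  1.8] M [ 0.99  0.64 -0.03] w 12.0 ff 20.2 j [-0.54  0.22 -0.25  1.1   0.   -1.59]
```

```bash
python3 -m crank '[0,0.07,0.1,0,0,0,0,0.07,0.2,0,0,0,0,0.07,0.3,0,0,0,0,0.07,0.3,0,0,0]' 6 50;  python3 -c "
from h import *
st()"
```

```text
time: 9.72
position: [471.2, -190.2, 157.1]
eef_rot: [-3.14, 0.001, -2.089]
ft_force: [-7.2, 4.1, 12.4]
width: 0.123
finger_force: 54.5
t 9.72 p [ 471.2 -190.2  157.1] yawy 150.3 tilt [ 0.001 -0.    -1.   ] F [-7.2  4.1 12.4] M [1.35 1.04 0.03] w 10.5 ff 54.5 j [-0.54  0.22 -0.26  1.09  0.   -1.59]
```

```bash
python3 -m crank '[0,0.04,0.1,0,0,0,0,0.07,0.15,0,0,0,0,0.07,0.2,0,0,0,0,0.07,0.2,0,0,0]' 6 50;  python3 -c "
from h import *
st()"
```

```text
time: 10.05
position: [471.3, -190.3, 156.8]
eef_rot: [-3.133, 0.0, -2.089]
ft_force: [-12.0, 8.3, 41.0]
width: 0.123
finger_force: 58.5
t 10.05 p [ 471.3 -190.3  156.8] yawy 150.3 tilt [ 0.007 -0.004 -1.   ] F [-12.    8.3  41. ] M [1.99 2.36 0.02] w 10.5 ff 58.5 j [-0.54  0.21 -0.27  1.08  0.   -1.59]
```

```bash
python3 -m crank '[0,-0.04,-0.1,0,0,0,0,-0.07,-0.12,0,0,1,0,-0.07,-0.12,0,0,2,0,-0.07,-0.12,0,0,3,0,-0.07,-0.12,0,0,4,0,-0.07,-0.12,0,0,5,0,-0.07,-0.12,0,0,6,0,-0.07,-0.12,0,0,6,0,-0.07,-0.12,0,0,6]' 6 50;  python3 -c "
from h import *
st()"
```

```text
time: 10.8
position: [471.8, -190.9, 157.0]
eef_rot: [-3.138, 0.002, -2.718]
ft_force: [-9.5, 6.2, 23.7]
width: 0.123
finger_force: 56.1
t 10.8 p [ 471.8 -190.9  157. ] yawy 114.3 tilt [ 0.004 -0.002 -1.   ] F [-9.5  6.2 23.7] M [ 1.3   1.6  -0.03] w 10.5 ff 56.1 j [-0.54  0.22 -0.27  1.08 -0.   -0.97]
```

Good: it turns easily and stays flush at 24 N. Turning the rest to yaw_y = 78°.

```bash
python3 -m crank '[0,0,0,0,0,1,0,0,0,0,0,2,0,0,0,0,0,3,0,0,0,0,0,4,0,0,0,0,0,5,0,0,0,0,0,6.05,0,0,0,0,0,6.05,0,0,0,0,0,6.05]' 6 50;  python3 -c "
from h import *
st()"
```

```text
time: 11.47
position: [471.8, -191.7, 157.0]
eef_rot: [-3.138, 0.004, 2.931]
ft_force: [-7.9, 3.9, 24.3]
width: 0.124
finger_force: 55.9
t 11.47 p [ 471.8 -191.7  157. ] yawy 77.9 tilt [ 0.003 -0.004 -1.   ] F [-7.9  3.9 24.3] M [ 0.7   1.61 -0.03] w 10.6 ff 55.9 j [-0.54  0.22 -0.27  1.08 -0.   -0.33]
```

```bash
python3 -m crank '[0,0,-0.1,0,0,0,0,0,-0.1,0,0,0,0,0,-0.1,0,0,0,0,0,-0.1,0,0,0]' 45 20; python3 -m crank '[0,0,-1,0,0,0,0,0,-2.2,0,0,0,0,4,-3.6,0,0,0,0,4,-3.6,0,0,0,0,5.5,-3.6,0,0,0,0,5.5,-3.6,0,0,0,0,5.5,-3.6,0,0,0]' 0 30; python3 - <<'E'
from h import *
np.set_printoptions(precision=1,suppress=True)
o=st()
for n in('top','scene'):
  p=grab_frame(n)
  for t in ['fastener_wing','cover_line','cover_front']:
    m=spotter.mark_of(t,p); print(t,[(np.round(r['position'],1),round(r['conf'],2)) for r in m[:2]])
  if n=='top':
    u=proj(p,[480,-192,150]).astype(int); c=p['color'][:,:,::-1][u[1]-35:u[1]+25,u[0]-40:u[0]+40]; print(u)
    cv2.imwrite('pics/wing.png',cv2.resize(c,None,fx=10,fy=10,interpolation=cv2.INTER_CUBIC))
E
```

```text
time: 11.8
position: [471.3, -190.8, 155.4]
eef_rot: [-3.141, 0.0, 2.932]
ft_force: [-0.5, -0.2, -0.1]
width: 0.526
finger_force: 0.0
time: 12.38
position: [500.7, -52.9, 246.2]
eef_rot: [3.141, 0.001, 2.937]
ft_force: [0.1, 0.5, -0.8]
width: -0.003
finger_force: 0.0
t 12.38 p [500.7 -52.9 246.2] yawy 78.3 tilt [ 0.  0. -1.] F [ 0.1  0.5 -0.8] M [-0.  0.  0.] w -0.2 ff 0.0 j [-0.3  0.2 -0.1  1.3  0.  -0.1]
fastener_wing [(array([ 474.2, -192.2,  165. ]), 0.49)]
cover_line [(array([ 467.1, -188.6,  149.3]), 0.98), (array([511.6, 207.2,  -2.9]), 0.33)]
cover_front []
[401 215]
fastener_wing [(array([ 474.3, -193.3,  167.4]), 0.56)]
cover_line [(array([414.6, 247.6,  -3.3]), 0.51)]
cover_front [(array([ 482.8, -131.8,  145.9]), 0.58)]
```

View pics/wing.png

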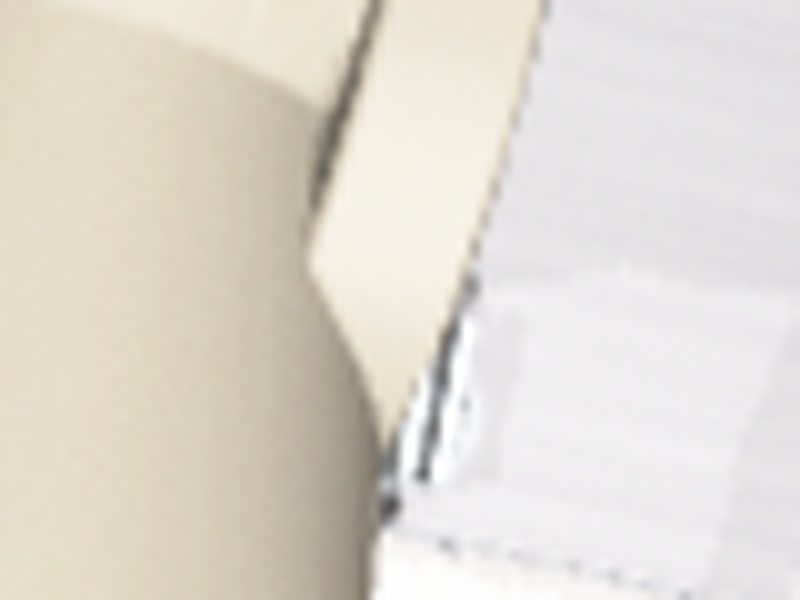

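The slot (422,475)–(470,285) now runs front to back, but the arm hides the engraved line. Moving aside to compare them.

```bash
python3 -m crank '[0,1.6,0,0,0,0,0,3.2,0,0,0,0,0,4.8,0,0,0,0,0,5,0,0,0,0,0,5,0,0,0,0]'; python3 - <<'E'
from h import *
o=st()
p=grab_frame('top'); c=p['color'][:,:,::-1][180:240,360:440]
cv2.imwrite('pics/wing2.png',cv2.resize(c,None,fx=10,fy=10,interpolation=cv2.INTER_CUBIC))
E
```

```text
time: 13.2
position: [526.0, 67.7, 245.5]
eef_rot: [3.142, -0.0, 2.935]
ft_force: [-0.4, -0.1, -0.0]
width: -0.0
finger_force: 0.0
t 13.2 p [526.   67.7 245.5] yawy 78.2 tilt [-0.  0. -1.] F [-0.4 -0.1 -0. ] M [ 0.    0.05 -0.01] w -0.0 ff 0.0 j [-0.02  0.22 -0.04  1.31  0.    0.18]
```

View pics/wing2.png

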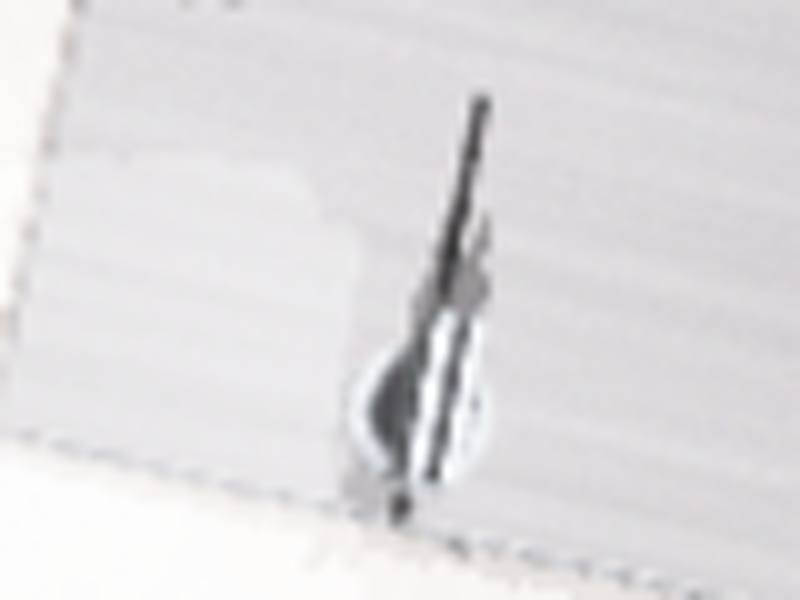

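Line (482,100)–(400,510) and slot (465,320)–(433,478) have the same slope (0.20), so the fastener is aligned. Now pressing at cover_front.

```bash
python3 -c "
from h import *
o=st(); go([484,-133,165],78.2,o)"
```

```text
t 13.25 p [525.8  66.4 245.5] yawy 78.1 tilt [-0.001 -0.    -1.   ] F [-0.3 -0.4 -0.4] M [-0.07  0.05  0.01] w -0.1 ff 0.0 j [-0.03  0.22 -0.04  1.31 -0.    0.18]
go [-0.01 -8.15  3.22] [-0.01 -0.   -0.02]
```

```bash
python3 -m crank '[0,-1.6,0,0,0,0,0,-3.2,0,0,0,0,0,-4.8,0,0,0,0,0,-6.4,0,0,0,0,0,-8.15,0,0,0,0,0,-8.15,1.5,0,0,0,0,-8.15,2.7,0,0,0,0,-8.15,3.2,0,0,0,0,-8.15,3.2,0,0,0,0,-8.15,3.2,0,0,0]' 0 40; python3 -m crank '[0,0,0.3,0,0,0,0,0,0.6,0,0,0,0,0,0.8,0,0,0,0,0,0.8,0,0,0,0,0,0.8,0,0,0]'; python3 -c "
from h import *
st()"
```

```text
time: 14.08
position: [482.2, -134.3, 165.5]
eef_rot: [3.141, -0.002, 2.929]
ft_force: [0.4, 0.3, 0.1]
width: -0.001
finger_force: 0.0
time: 14.5
position: [483.8, -133.0, 146.2]
eef_rot: [-3.141, 0.001, 2.933]
ft_force: [0.6, -0.3, 0.8]
width: 0.003
finger_force: 0.0
t 14.5 p [ 483.8 -133.   146.2] yawy 78.0 tilt [ 0.001 -0.    -1.   ] F [ 0.6 -0.3  0.8] M [-0.01  0.01 -0.01] w 0.2 ff 0.0 j [-0.43  0.22 -0.3   1.06  0.   -0.22]
```

```bash
python3 -m crank '[0,0,0.08,0,0,0,0,0,0.14,0,0,0,0,0,0.2,0,0,0,0,0,0.2,0,0,0,0,0,0.2,0,0,0]'; python3 -c "
from h import *
st()"
```

```text
time: 14.92
position: [483.7, -132.9, 142.9]
eef_rot: [-3.141, 0.002, 2.933]
ft_force: [-5.4, 2.2, 15.3]
width: 0.001
finger_force: 7.5
t 14.92 p [ 483.7 -132.9  142.9] yawy 78.0 tilt [ 0.002 -0.001 -1.   ] F [-5.4  2.2 15.3] M [ 0.31  0.99 -0.07] w 0.1 ff 7.5 j [-0.43  0.22 -0.3   1.05 -0.   -0.22]
```

```bash
python3 -m crank '[0,0,0.03,0,0,0,0,0,0.06,0,0,0,0,0,0.06,0,0,0,0,0,0.06,0,0,0,0,0,0.06,0,0,0,0,0,0.06,0,0,0]'; python3 -c "
from h import *
st()"
```

```text
time: 15.42
position: [483.7, -133.0, 142.9]
eef_rot: [-3.141, 0.003, 2.933]
ft_force: [-8.3, 2.9, 25.0]
width: 0.004
finger_force: 12.4
t 15.42 p [ 483.7 -133.   142.9] yawy 78.0 tilt [ 0.003 -0.002 -1.   ] F [-8.3  2.9 25. ] M [0.59 1.72 0.01] w 0.4 ff 12.4 j [-0.43  0.22 -0.31  1.05 -0.   -0.22]
```

Flush at 142.9 mm: the force rose to 25 N with no further travel. Handing in.

```bash
python3 -c "
from workcell import ctrl
print(ctrl.hand_in())"
```

```text
the job is handed in; nothing more can be done
None
```

The job is handed in at about 15.4 s, with no verdict returned: trigger squeezed to its stop and back out, wing slot lined up with the engraved line, and the gripper still holding the cover flat at about 25 N; nothing else was touched on purpose, though I took no closing picture of the bottles, beaker and cap.

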